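# Tip the soaps from their tray into a gift box

## Task

Lift the tray of four soap bars off its sloping stand by its orange handle without losing a soap, tip it close above the open teal gift box so that all four soaps slide in, and put the empty tray back on the stand, lying flat on the slope against the lip as before. Do not touch the soaps with the gripper, and leave the gift box and everything else on the table where it is.

Things in the scene. Friction and masses are not known exactly. Their poses are not given: they have to be found in the camera images.
- tray: Dark wood soap tray, 125 mm deep (its x), 170 mm wide (its y), floor 6 mm thick; walls 6 mm thick, 40 mm high on its +x and both y sides, the -x side is the open mouth. A 34 mm wide post amid each y side carries the orange bar handle. Origin at the centre of the underside, z up. Starts on the stand, tilted with it by 0.384 rad (22 degrees): mouth high, rear wall low. 0.25 kg empty, 0.5 kg loaded.
- tray_handle (a point): Centre of the orange bar handle, 125 mm above the tray's underside along the tray's z. The bar is 158 mm long (tray y), 16 mm thick (tray x) and 24 mm tall (tray z).
- tray_mouth (a point): Middle of the edge of the tray's floor at the open mouth (tray x = -62.5 mm, on the floor's upper face, 6 mm above the underside).
- stand: Fixed white sloping stand, 150 x 180 mm, origin at the centre of its underside. Its panel slopes down towards its +x by 22 degrees to a stop lip 18 mm high; panel top 55 mm above the table at the origin. Seated against the lip, the tray has its origin at (0, 0, 55) mm in the stand's frame, the stand's yaw, is turned 0.384 rad about the stand's +y, and its handle's centre is at (47, 0, 171) mm.
- giftbox: Open teal cardboard gift box, loose, 170 (its x) x 230 (its y) x 80 mm high, walls and floor 4 mm. Origin at the centre of its underside. 0.45 kg. (Its lid, a closed flat slab 30 mm high with a cream ribbon, lies apart near the table's far edge.)
- soap1: Pink soap bar, 40 (its x) x 60 (its y) x 24 mm (its z), 60 g, smooth. Origin at its centre. Starts lying in the tray.
- soap2: Cream soap bar, 40 (its x) x 60 (its y) x 24 mm (its z), 60 g, smooth. Origin at its centre. Starts lying in the tray.
- soap3: Green soap bar, 40 (its x) x 60 (its y) x 24 mm (its z), 60 g, smooth. Origin at its centre. Starts lying in the tray.
- soap4: Lilac soap bar, 40 (its x) x 60 (its y) x 24 mm (its z), 60 g, smooth. Origin at its centre. Starts lying in the tray.
- twine: Small red spool of twine standing upright among the task's things, 48 mm across, 60 mm high. Bystander. Origin at the centre of its underside.
- candle: Amber glass candle jar with a pale wooden lid, 68 mm across, 75 mm high. Bystander. Origin at the centre of its underside.
- tape: Green roll of paper tape lying flat, 90 mm across, 22 mm high. Bystander. Origin at the centre of its underside.
- mug: White ceramic mug, 76 mm across, 90 mm high, handle on its own +y side. Bystander. Origin at the centre of its underside.
- scissors: Scissors with black handles lying flat, about 170 mm long along their own x, 10 mm high. Bystander. Origin on the table near the pivot, between handles (-x) and blades (+x).
Mind the look-alikes: they are no part of the job. What is shaped like the soap4 but blue is not meant.

How it is judged:
On the way, in this order (a step that is already met when the one before it is completed fails the run):
1. the tray is lifted clear of the stand, its underside more than 110 mm above the table, with all four soaps still in it (height (world z) of tray above 0.11 m and x of soap1 in the frame of tray between -0.0625 and 0.06 m and y of soap1 in the frame of tray between -0.08 and 0.08 m and z of soap1 in the frame of tray between 0.005 and 0.06 m and x of soap2 in the frame of tray between -0.0625 and 0.06 m and y of soap2 in the frame of tray between -0.08 and 0.08 m and z of soap2 in the frame of tray between 0.005 and 0.06 m and x of soap3 in the frame of tray between -0.0625 and 0.06 m and y of soap3 in the frame of tray between -0.08 and 0.08 m and z of soap3 in the frame of tray between 0.005 and 0.06 m and x of soap4 in the frame of tray between -0.0625 and 0.06 m and y of soap4 in the frame of tray between -0.08 and 0.08 m and z of soap4 in the frame of tray between 0.005 and 0.06 m), for 0.2 s.
2. all four soaps are in the gift box while the tray is away from the stand (more than 120 mm) (x of soap1 in the frame of giftbox between -0.08 and 0.08 m and y of soap1 in the frame of giftbox between -0.11 and 0.11 m and z of soap1 in the frame of giftbox between 0 and 0.075 m and x of soap2 in the frame of giftbox between -0.08 and 0.08 m and y of soap2 in the frame of giftbox between -0.11 and 0.11 m and z of soap2 in the frame of giftbox between 0 and 0.075 m and x of soap3 in the frame of giftbox between -0.08 and 0.08 m and y of soap3 in the frame of giftbox between -0.11 and 0.11 m and z of soap3 in the frame of giftbox between 0 and 0.075 m and x of soap4 in the frame of giftbox between -0.08 and 0.08 m and y of soap4 in the frame of giftbox between -0.11 and 0.11 m and z of soap4 in the frame of giftbox between 0 and 0.075 m and horizontal distance between tray and stand above 0.12 m), for 0.2 s.
At the end, for the whole second after the job is handed in: All four soaps lie inside the gift box (centres within its walls and less than 75 mm above its underside), the empty tray lies flat on the stand's slope (within 15 mm along and 25 mm across its seat, yaw within 0.15 rad), and tray, box and soaps are at rest (x of soap1 in the frame of giftbox between -0.08 and 0.08 m and y of soap1 in the frame of giftbox between -0.11 and 0.11 m and z of soap1 in the frame of giftbox between 0 and 0.075 m and x of soap2 in the frame of giftbox between -0.08 and 0.08 m and y of soap2 in the frame of giftbox between -0.11 and 0.11 m and z of soap2 in the frame of giftbox between 0 and 0.075 m and x of soap3 in the frame of giftbox between -0.08 and 0.08 m and y of soap3 in the frame of giftbox between -0.11 and 0.11 m and z of soap3 in the frame of giftbox between 0 and 0.075 m and x of soap4 in the frame of giftbox between -0.08 and 0.08 m and y of soap4 in the frame of giftbox between -0.11 and 0.11 m and z of soap4 in the frame of giftbox between 0 and 0.075 m and x of tray in the frame of stand between -0.015 and 0.015 m and y of tray in the frame of stand between -0.025 and 0.025 m and z of tray in the frame of stand between 0.045 and 0.065 m and x of tray_handle in the frame of stand between 0.03 and 0.064 m and z of tray_handle in the frame of stand between 0.16 and 0.182 m and angle between the y axis of tray and the y axis of stand, either way round below 0.15 rad and linear speed of each of soap1, soap2, soap3, soap4, tray, giftbox below 0.02 m/s); the robot touches nothing.
It fails at once if the gripper's fingers touch a soap (more than 0.5 N) (contact force between the fingers and soap1 above 0.5 N or contact force between the fingers and soap2 above 0.5 N or contact force between the fingers and soap3 above 0.5 N or contact force between the fingers and soap4 above 0.5 N).
It fails at once if the gift box is pushed more than 30 mm or tipped more than 0.3 rad (distance of giftbox from where it was at the start of the episode above 0.03 m or angle between giftbox's own z axis and vertical above 0.3 rad).
It fails at once if a soap is dropped or thrown: it goes faster than 2.2 m/s (a fall of 250 mm) (linear speed of any of soap1, soap2, soap3, soap4 above 2.2 m/s).
It fails at once if a bystander is moved more than 30 mm or knocked over (distance of any of twine, candle, tape, mug, scissors from where it was at the start of the episode above 0.03 m or angle between any of twine, candle, tape, mug, scissors's own z axis and vertical above 0.5 rad).
It also fails if it takes over 64 s, if anything falls off the work surface, if the arm or the gripper's body presses on something with over 40 N, if the wrist force passes 120 N, or if a joint passes its speed limit or range.

## Robot

A 7-joint arm with a two-finger parallel gripper is mounted at the origin on the work surface. World frame = base frame: x ahead of the robot, y to its left, z up, the work surface at z = 0. Lengths are in m, angles in rad, forces in N, time in s.
With the tool pointing down it reaches from about 0.35 to 0.775 m from the base axis. Payload 3.1 kg.
Tool frame: the origin (TCP) lies between the finger pads; the fingertips stand 8 mm ahead of it and the grasp point (between the pads) lies 11 mm behind it; z points along the fingers, x is the direction in which the jaws open and shut, and the axes are right-handed (so a half turn about z gives the same grasp; the last joint's range is limited). The gripper opens to 85 mm and grips with 20 to 120 N. Pads are 22 mm wide; open, the fingers measure 114 mm over their backs; the gripper's body (76 mm by 85 mm) begins 54 mm behind the grasp point. The pads swing forward as they close: fully open they stand 13 mm farther back than shut.
Start: joints at [1.182, 0.311, 0.014, 1.512, -0.004, 1.319, -0.027], TCP at [0.187, -0.517, 0.239] pointing down, gripper open.
Joint ranges: [-2.7, 2.7], [-0.3, 1.91], [-1.27, 1.3], [0.12, 2.57], [-1.44, 4.58], [0.2, 2.03], [-3.05, 3.05]. Speed limits (rad/s): [2.79, 2.79, 3.14, 3.14, 3.14, 3.14, 3.14].

## Interface

Orientations are given as a unit quaternion [w, x, y, z].
In Python, from cell import bot gives the robot as it stands.
- The arm moves only by the shell command python3 -m pendant 'ROWS' [FORCE]. ROWS is JSON, a list of rows, each a list of 5 numbers: the opening, from 0 (shut) to 1 (fully open), then the shift along the tool's x, y, z in mm, then the turn about the tool's z in degrees. A call has 1 to 20 rows; each row is the pose to reach, as a shift and turn from the pose commanded when the call began, along the tool's axes at that moment; what a row does not reach only later rows make up. A row lasts 1/10 s, in which the tool goes at most 50 mm and 8.59 degrees, less where a joint would pass 70% of its speed; a pose out of reach is approached as far as the arm can. A call with a gripper value outside its range is refused whole. The fingers move at their own pace and stop on an object; FORCE is the grip in N (left out, the last holds). Time passes only in rows, so rows that repeat a pose let the fingers close. It gives the time, the measured TCP pose, the force and the opening at its end, in the units of the state.
- bot.state(): the state, without advancing time (a new reading comes with each control period).
- bot.snapshot(name): name is "side" or "top" or "wrist"; returns a dict with "image" (384x512x3 uint8, red, green, blue), "fx", "fy", "cx", "cy" (pixels), "rvec" (rotation vector, rad) and "tvec" (3), from world to camera coordinates, as OpenCV has them; the wrist camera has in their place "T_tool_cam" (4x4, takes a point from camera to tool coordinates, whose origin is the TCP and whose axes are the tool frame's). Camera axes: x right, y down, z forward; pixel columns grow to the right and rows downward; lengths in m; the calibration is good to about 2 mm. A picture is of the moment at which its call begins: read the wrist's pose just before it. There is no depth.
- bot.close_job(): hands the job in, once; it reports no verdict.
The state is a dict: "time": time; "qpos": joint angles; "dq": joint speeds; "effort": joint torques, N m; "ee_pos": TCP position; "ee_rot": TCP orientation; "force": force on the tool from outside, world axes, zero at the start; "torque": the same for the moment, N m; "gripper_width": finger opening in m.
Only numpy, scipy, OpenCV 4.12 (cv2) and the standard library are available. Lean on these libraries where they do the work, as an engineer would, in place of code of your own. Each camera call takes 0.05 s, during which the arm holds its last target. There are 200 camera calls.

## Working session

There is one attempt and no reset: what is moved stays moved. The work goes in short steps, Python scripts to look and compute and a shell command to move; the robot and the scene stay as the last step left them, time stands still between calls to the robot, and variables do not carry over. Pictures are saved under pics/ and viewed, about 8 in all and at most 12, crops included, and the job is handed in when it is done.

```bash
ls; mkdir -p pics; cat > h.py <<'E'
import numpy as np, cv2
from cell import bot
from scipy.spatial.transform import Rotation as R
def snap(n,f=None):
    s=bot.snapshot(n)
    if f: cv2.imwrite('pics/'+f+'.png',cv2.cvtColor(s['image'],cv2.COLOR_RGB2BGR))
    return s
def ray(s,u,v):
    Rm=R.from_rotvec(np.ravel(s['rvec'])).as_matrix(); t=np.ravel(s['tvec'])
    d=Rm.T@np.array([(u-s['cx'])/s['fx'],(v-s['cy'])/s['fy'],1]); return -Rm.T@t,d
def onz(s,u,v,z):
    c,d=ray(s,u,v); return c+d*(z-c[2])/d[2]
def tri(s1,p1,s2,p2):
    c1,d1=ray(s1,*p1);c2,d2=ray(s2,*p2)
    A=np.stack([d1,-d2],1);k=np.linalg.lstsq(A,c2-c1,rcond=None)[0]
    a,b=c1+k[0]*d1,c2+k[1]*d2; return (a+b)/2,np.linalg.norm(a-b)
def proj(s,P):
    return cv2.projectPoints(np.float64(P).reshape(-1,3),np.ravel(s['rvec']),np.ravel(s['tvec']),np.array([[s['fx'],0,s['cx']],[0,s['fy'],s['cy']],[0,0,1.]]),None)[0].reshape(-1,2)
def rot(): 
    st=bot.state(); q=st['ee_rot']; return R.from_quat([q[1],q[2],q[3],q[0]]).as_matrix()
E
python3 - <<'E'
from h import *
st=bot.state()
for k in st: print(k,np.round(st[k],4))
print(rot().round(4))
a=snap('side','side0');b=snap('top','top0')
cv2.imwrite('pics/both0.png',cv2.resize(np.hstack([cv2.imread('pics/top0.png')]),(800,600)))
cv2.imwrite('pics/s0.png',cv2.resize(cv2.imread('pics/side0.png'),(800,600)))
for s in(a,b): print(ray(s,256,192),s['fx'])
E
```

```text
pics
time 0.0
qpos [ 1.1823  0.3117  0.014   1.5131 -0.0044  1.3192 -0.0272]
dq [ 0.0013  0.0008 -0.0001  0.0005 -0.0007  0.0009 -0.0001]
effort [ 3.00000e-04 -3.79913e+01  1.46000e-01 -2.30591e+01  1.21000e-02
  1.37000e-02  0.00000e+00]
ee_pos [ 0.1867 -0.5166  0.2382]
ee_rot [-6.000e-04  8.185e-01 -5.745e-01 -1.000e-03]
force [0.5193 0.5616 0.4456]
torque [ 0.0354 -0.0078 -0.0646]
gripper_width 0.0852
[[ 3.400e-01 -9.404e-01 -9.000e-04]
 [-9.404e-01 -3.400e-01  2.200e-03]
 [-2.400e-03  1.000e-04 -1.000e+00]]
(array([ 0.38292528, -0.71765798,  0.72542973]), array([ 0.18888338,  0.79676415, -0.57409445])) 460.7342926469741
(array([0.44079748, 0.10127898, 0.98250277]), array([ 0.18135958, -0.00833   , -0.98339144])) 351.93906194192044
```

```bash
python3 -m pendant --help 2>&1 | head -20
```

```text
invalid input: not JSON, or not a number
```

View pics/both0.png

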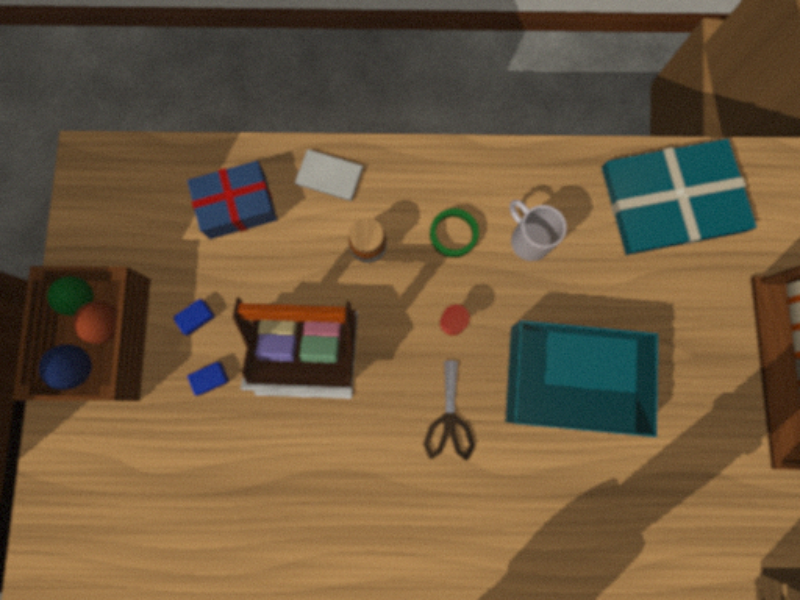

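View pics/s0.png

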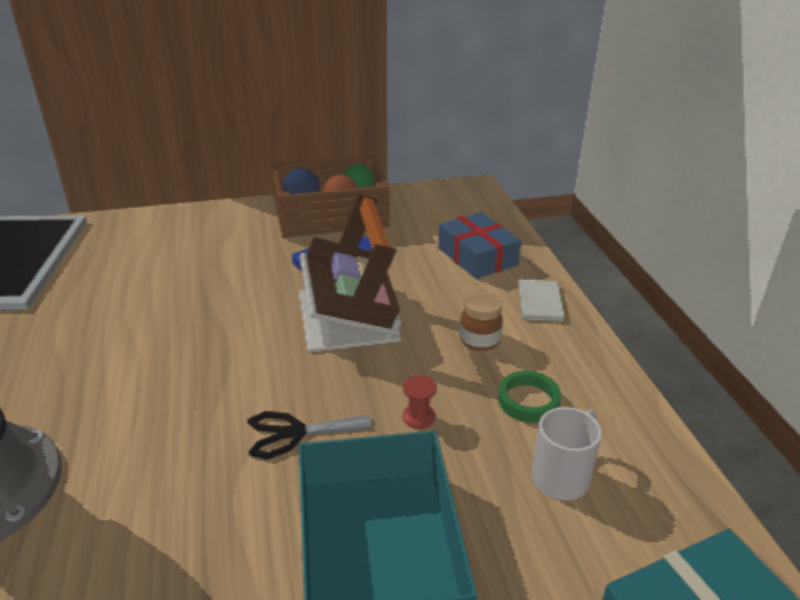

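```bash
python3 -m pendant '[[1,0,0,-50,0],[1,-50,0,-50,0],[1,-100,0,-50,0],[1,-150,0,-50,0],[1,-200,0,-50,0],[1,-250,0,-50,0],[1,-300,0,-50,0],[1,-300,0,-50,0],[1,-300,0,-50,0]]'; python3 - <<'E'
from h import *
print(bot.state()['qpos'].__repr__(),rot().round(3),bot.state()['ee_pos'])
E
```

```text
time: 1.0
ee_pos: [0.0964, -0.2481, 0.2834]
ee_rot: [-0.01, 0.824, -0.566, -0.007]
force: [2.6, 0.9, 0.8]
gripper_width: 0.0855
array([ 1.33344065, -0.29585518, -0.13360985,  2.01383187, -0.0480018 ,
        1.44405434,  0.00972303]) [[ 0.36  -0.933  0.   ]
 [-0.933 -0.36   0.024]
 [-0.023 -0.009 -1.   ]] [ 0.09638018 -0.24814744  0.28335212]
```

```bash
python3 - <<'E'
from h import *
a=cv2.imread('pics/top0.png')[60:290];hsv=cv2.cvtColor(a,cv2.COLOR_BGR2HSV)
print(a.shape)
t=bot  # crop
b=cv2.imread('pics/top0.png')[185:260,110:235]
c=cv2.imread('pics/side0.png')[115:235,180:280]
cv2.imwrite('pics/crop1.png',np.hstack([cv2.resize(b,(480,288)),cv2.resize(c,(240,288))]))
E
```

```text
(230, 512, 3)
```

View pics/crop1.png

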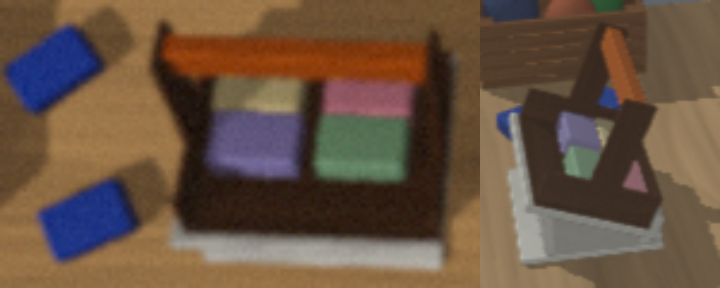

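```bash
cat > meas.py <<'E'
from h import *
def big(m):
    c=max(cv2.findContours(m,cv2.RETR_EXTERNAL,cv2.CHAIN_APPROX_NONE)[0],key=cv2.contourArea); return c
def mask(s,lo,hi,roi):
    h=cv2.cvtColor(s['image'],cv2.COLOR_RGB2HSV); m=cv2.inRange(h,lo,hi); z=np.zeros_like(m); x0,y0,x1,y1=roi; z[y0:y1,x0:x1]=m[y0:y1,x0:x1]; return z
E
python3 - <<'E'
from meas import *
import pickle
b=snap('top');a=snap('side')
mt=mask(b,(5,170,120),(18,255,255),(140,180,240,215)); 
ms=mask(a,(5,170,90),(18,255,255),(220,120,260,165))
for s,m,n in((b,mt,'top'),(a,ms,'side')):
    c=big(m); r=cv2.minAreaRect(c); bx=cv2.boxPoints(r); print(n,cv2.contourArea(c),r,bx.round(1).tolist())
ct=cv2.minAreaRect(big(mt))[0]; 
print('tri centre',tri(b,ct,a,cv2.minAreaRect(big(ms))[0]))
bx=cv2.boxPoints(cv2.minAreaRect(big(mt)))
for p in bx: print(onz(b,*p,.178).round(4))
# box rim
mb=mask(b,(80,70,30),(100,255,255),(310,190,430,290)); c=big(mb); print('box',cv2.contourArea(c)); q=cv2.approxPolyDP(c,6,True)[:,0]; print(q.tolist())
for p in q: print(p,onz(b,*p,.08).round(4),onz(b,*p,0).round(4))
E
```

```text
top 563.5 ((186.0446014404297, 199.75161743164062), (66.24347686767578, 10.350543975830078), 2.045408248901367) [[152.8000030517578, 203.6999969482422], [153.10000610351562, 193.39999389648438], [219.3000030517578, 195.8000030517578], [219.0, 206.10000610351562]]
side 232.0 ((237.9000244140625, 142.20001220703125), (31.939006805419922, 9.170604705810547), 71.56504821777344) [[228.5, 128.5], [237.1999969482422, 125.5999984741211], [247.3000030517578, 155.89999389648438], [238.60000610351562, 158.8000030517578]]
tri centre (array([0.5684628 , 0.25586829, 0.17934384]), np.float64(0.002440934170398122))
[0.5601 0.3322 0.178 ]
[0.5843 0.3327 0.178 ]
[0.5798 0.1794 0.178 ]
[0.5555 0.1797 0.178 ]
box 6030.0
[[329, 209], [326, 269], [419, 278], [419, 213]]
[329 209] [ 0.5637 -0.0957  0.08  ] [ 0.5746 -0.1132  0.    ]
[326 269] [ 0.4116 -0.0833  0.08  ] [ 0.409  -0.0996 -0.    ]
[419 278] [ 0.3905 -0.3164  0.08  ] [ 0.386  -0.3534 -0.    ]
[419 213] [ 0.5546 -0.3292  0.08  ] [ 0.5647 -0.3673  0.    ]
```

```bash
python3 -m pendant '[[1,6,-46,-20,0],[1,11,-93,-40,-8],[1,17,-140,-40,-16],[1,22,-186,-40,-24],[1,28,-232,-40,-32],[1,34,-279,-40,-40],[1,39,-325,-40,-48],[1,45,-372,-40,-56],[1,7,-399,-40,-64],[1,-31,-427,-40,-68.5],[1,-69,-454,-40,-68.5],[1,-107,-482,-40,-68.5],[1,-145,-509,-40,-68.5],[1,-184,-537,-40,-68.5],[1,-222,-564,-40,-68.5],[1,-260,-592,-30,-68.5],[1,-298,-619,-20,-68.5],[1,-298,-619,-12,-68.5],[1,-298,-619,-12,-68.5],[1,-298,-619,-12,-68.5]]'; python3 - <<'E'
from meas import *
st=bot.state();s=snap('wrist','w1')
M=rot();print(np.round(st['qpos'],3),M.round(3))
T=np.array(s['T_tool_cam']);W=np.eye(4);W[:3,:3]=M;W[:3,3]=st['ee_pos'];C=W@T
def won(u,v,z):
    d=C[:3,:3]@np.array([(u-s['cx'])/s['fx'],(v-s['cy'])/s['fy'],1]);c=C[:3,3];return c+d*(z-c[2])/d[2]
m=mask(s,(5,170,60),(18,255,255),(0,0,512,384));c=big(m);r=cv2.minAreaRect(c);bx=cv2.boxPoints(r);print(r,bx.round(1).tolist(),C.round(3))
for p in bx: print(won(*p,.178).round(4))
cv2.imwrite('pics/w1b.png',cv2.imread('pics/w1.png'))
E
```

```text
time: 3.1
ee_pos: [0.5736, 0.2363, 0.3024]
ee_rot: [-0.01, 1.0, -0.016, -0.004]
force: [0.4, 0.2, -0.4]
gripper_width: 0.0852
[ 0.063  0.557 -0.83   1.15   0.381  1.584 -0.709] [[ 0.999 -0.033 -0.006]
 [-0.033 -0.999  0.02 ]
 [-0.007 -0.02  -1.   ]]
((248.0, 165.0), (192.0, 28.0), 90.0) [[234.0, 69.0], [262.0, 69.0], [262.0, 261.0], [234.0, 261.0]] [[ 0.999 -0.029 -0.017  0.576]
 [-0.032 -0.953 -0.301  0.315]
 [-0.007  0.301 -0.953  0.44 ]
 [ 0.     0.     0.     1.   ]]
[0.5614 0.3345 0.178 ]
[0.5825 0.3338 0.178 ]
[0.5788 0.1723 0.178 ]
[0.5535 0.173  0.178 ]
```

View pics/w1.png

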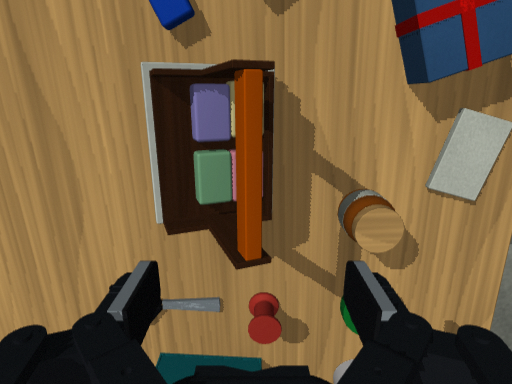

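```bash
python3 -m pendant '[[1,-4,-9,30,0],[1,-8,-18,60,0],[1,-8,-18,72,0],[1,-8,-18,72,0],[1,-8,-18,72,0]]'; python3 - <<'E'
from h import *
print(rot().round(3),bot.state()['ee_pos'])
E
```

```text
time: 3.65
ee_pos: [0.5658, 0.2574, 0.2326]
ee_rot: [-0.011, 1.0, -0.015, -0.003]
force: [-0.7, 0.1, 0.2]
gripper_width: 0.0856
[[ 1.    -0.031 -0.005]
 [-0.031 -0.999  0.022]
 [-0.005 -0.021 -1.   ]] [0.5658353  0.2574415  0.23264072]
```

```bash
python3 -m pendant '[[1,0,0,40,0],[1,0,0,60,0],[1,0,2,72,0],[1,0,2,72,0],[0.5,0,2,72,0],[0,0,2,72,0],[0,0,2,72,0],[0,0,2,72,0],[0,0,2,72,0],[0,0,2,72,0]]' 40;  python3 - <<'E'
from h import *
print(rot().round(3),bot.state()['ee_pos'],bot.state()['force'])
cv2.imwrite
s=snap('side'); cv2.imwrite('pics/g1.png',cv2.resize(cv2.cvtColor(s['image'],cv2.COLOR_RGB2BGR)[60:230,150:350],(800,600)))
E
```

```text
time: 4.65
ee_pos: [0.5693, 0.2589, 0.1629]
ee_rot: [-0.013, 1.0, -0.015, 0.002]
force: [7.4, -0.4, 7.4]
gripper_width: 0.021
[[ 1.    -0.031  0.005]
 [-0.031 -0.999  0.025]
 [ 0.004 -0.025 -1.   ]] [0.56930003 0.25887592 0.16292106] [ 7.42597889 -0.38063436  7.37388304]
```

View pics/g1.png

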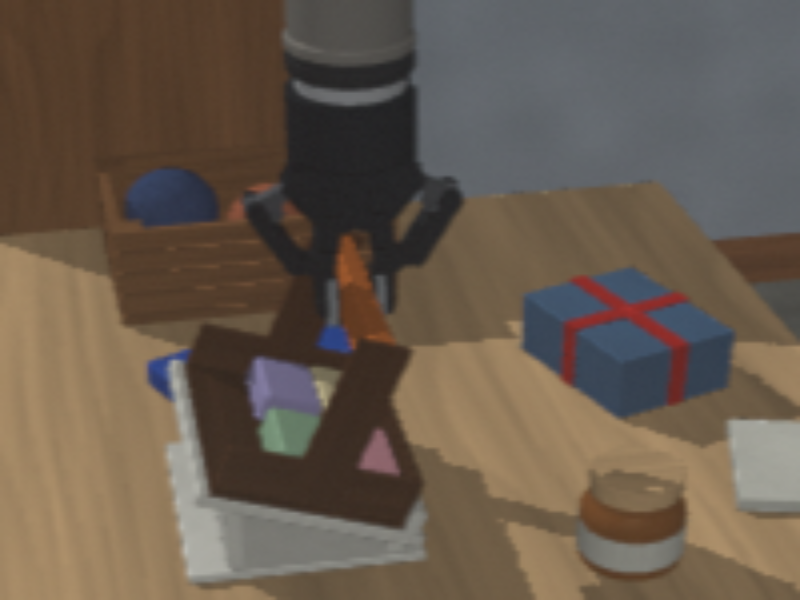

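```bash
python3 -m pendant '[[0,0,0,-5,0],[0,0,0,-10,0],[0,0,0,-20,0],[0,0,0,-35,0],[0,0,0,-55,0],[0,0,0,-75,0],[0,0,0,-95,0],[0,0,0,-110,0],[0,0,0,-110,0],[0,0,0,-110,0],[0,0,0,-110,0]]';  python3 - <<'E'
from h import *
print(rot().round(3),bot.state()['ee_pos'],bot.state()['force'])
s=snap('side'); cv2.imwrite('pics/g2.png',cv2.resize(cv2.cvtColor(s['image'],cv2.COLOR_RGB2BGR)[30:200,150:350],(800,600)))
E
```

```text
time: 5.8
ee_pos: [0.564, 0.2555, 0.2677]
ee_rot: [-0.01, 1.0, -0.014, -0.005]
force: [0.1, 0.6, -4.2]
gripper_width: 0.0153
[[ 1.    -0.028 -0.009]
 [-0.028 -0.999  0.02 ]
 [-0.01  -0.019 -1.   ]] [0.56399054 0.25548697 0.26771304] [ 0.11424613  0.64690117 -4.19295117]
```

View pics/g2.png

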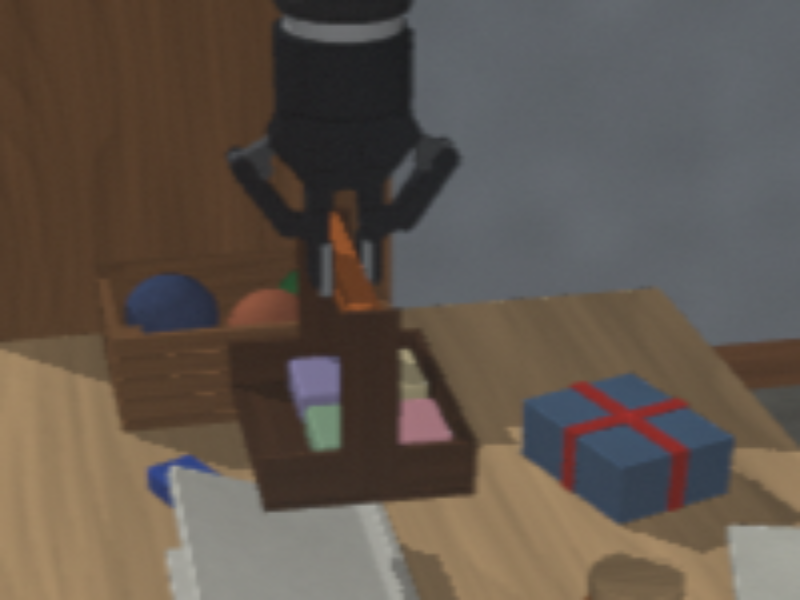

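```bash
python3 - <<'E'
from meas import *
b=snap('top'); m=mask(b,(75,60,8),(105,255,255),(310,190,440,295)); m=cv2.morphologyEx(m,cv2.MORPH_OPEN,np.ones((3,3)))
c=big(m); print(cv2.contourArea(c)); q=cv2.approxPolyDP(c,4,True)[:,0]; print(q.tolist()); h=cv2.convexHull(c)
for p in q: print(p,onz(b,*p,.08)[:2].round(4))
P=np.array([onz(b,*p,.08)[:2] for p in h[:,0]],np.float32); r=cv2.minAreaRect(P);print(r,cv2.boxPoints(r).round(4).tolist())
cv2.imwrite('pics/b1.png',cv2.resize(cv2.cvtColor(b['image'],cv2.COLOR_RGB2BGR)[190:300,290:440],(750,550)))
E
```

```text
6037.5
[[328, 210], [325, 269], [419, 278], [419, 213], [346, 206]]
[328 210] [ 0.5611 -0.093 ]
[325 269] [ 0.4115 -0.0808]
[419 278] [ 0.3905 -0.3164]
[419 213] [ 0.5546 -0.3292]
[346 206] [ 0.5718 -0.1402]
((0.4820016622543335, -0.20519614219665527), (0.24095340073108673, 0.16813810169696808), 84.75605010986328) [[0.3873000144958496, -0.3174999952316284], [0.5547000169754028, -0.3328999876976013], [0.57669997215271, -0.09290000051259995], [0.4092999994754791, -0.07750000059604645]]
```

View pics/b1.png

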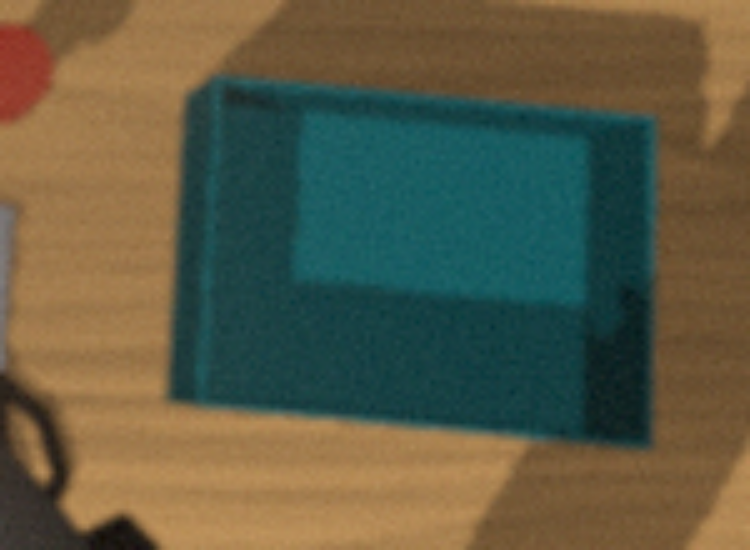

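```bash
python3 - <<'E'
from meas import *
b=snap('top')
P=np.array([onz(b,u,v,.08)[:2] for u,v in((332.4,206),(329.6,270.6),(420.2,279.6),(421,213.3))]);print(P.round(4),P.mean(0),np.linalg.norm(P-np.roll(P,-1,0),axis=1))
st=bot.state();d=(P[0]-P[3])+(P[1]-P[2]);print('yaw',-np.arctan2(d[0],d[1]))
print(st['ee_pos'],st['qpos'])
E
```

```text
[[ 0.5716 -0.1048]
 [ 0.4077 -0.0922]
 [ 0.3866 -0.3191]
 [ 0.5539 -0.3343]] [ 0.47992172 -0.21260921] [0.16440043 0.22790124 0.16798945 0.23018963]
yaw -0.08482220597434714
[0.56421665 0.25565252 0.26792319] [ 0.04447398  0.56703812 -0.82874314  1.22537758  0.38656765  1.50816739
 -0.75007989]
```

```bash
python3 -m pendant '[[0,0,4,0,0],[0,-1,14,0,0.2],[0,-2,30,-1,0.4],[0,-4,54,-1,0.6],[0,-7,84,-2,0.8],[0,-10,116,-2,1],[0,-13,150,-3,1.2],[0,-16,184,-3,1.4],[0,-19,218,-4,1.6],[0,-22,252,-4,1.8],[0,-25,286,-5,2],[0,-28,320,-6,2.2],[0,-31,354,-7,2.4],[0,-34,386,-8,2.6],[0,-36,416,-8,2.8],[0,-38,440,-9,3],[0,-39,456,-9,3.2],[0,-40,467,-9,3.2],[0,-40,471,-9,3.2],[0,-40,471,-9,3.2]]' 40;  python3 - <<'E'
from h import *
print(rot().round(3),bot.state()['ee_pos'],bot.state()['force'],bot.state()['gripper_width'])
s=snap('side','c1');b=snap('top','c1t')
cv2.imwrite('pics/c1b.png',np.hstack([cv2.imread('pics/c1.png')[130:,100:400],cv2.imread('pics/c1t.png')[100:354,250:512]]))
E
```

```text
time: 7.95
ee_pos: [0.5116, -0.2132, 0.2684]
ee_rot: [-0.011, 0.999, -0.042, -0.004]
force: [0.7, -0.5, -4.2]
gripper_width: 0.0152
[[ 0.997 -0.083 -0.007]
 [-0.083 -0.996  0.022]
 [-0.009 -0.022 -1.   ]] [ 0.5115737  -0.21315779  0.26838424] [ 0.67296501 -0.4765334  -4.22491513] 0.015171098828177236
```

View pics/c1b.png

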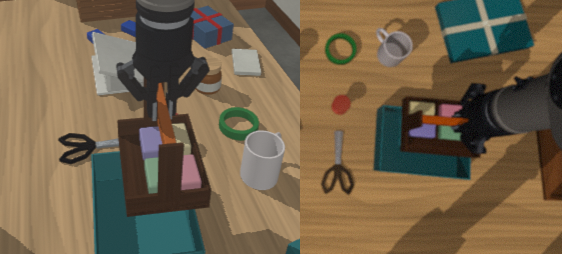

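```bash
python3 -m pendant '[[0,0,0,10,0],[0,0,0,25,0],[0,0,0,40,0],[0,0,0,52,0],[0,0,0,60,0],[0,0,0,64,0],[0,0,0,64,0]]'; python3 -m pendant '[[0,0,0,2,0],[0,0,0,4,0],[0,0,0,4,0]]'; python3 -m pendant '[[0,0,0,2,0],[0,0,0,4,0],[0,0,0,4,0]]'
```

```text
time: 8.75
ee_pos: [0.5109, -0.2121, 0.204]
ee_rot: [-0.011, 0.999, -0.042, -0.004]
force: [0.2, -0.7, -4.7]
gripper_width: 0.0152
time: 9.05
ee_pos: [0.511, -0.2123, 0.2005]
ee_rot: [-0.011, 0.999, -0.042, -0.004]
force: [-0.4, -0.6, -5.5]
gripper_width: 0.0153
time: 9.35
ee_pos: [0.5118, -0.2125, 0.1999]
ee_rot: [-0.009, 0.999, -0.042, -0.003]
force: [-5.4, 0.1, 9.2]
gripper_width: 0.0155
```

```bash
python3 -m pendant '[[0.2,0,0,0,0],[0.22,0,0,0,0],[0.22,0,0,0,0]]' 20;  python3 -m pendant '[[0.24,-3,0,1,0],[0.24,-7,0,3,0],[0.24,-10,0,5,0],[0.24,-10,0,5,0]]';python3 - <<'E'
from h import *
s=snap('side','d1');b=snap('top','d1t')
cv2.imwrite('pics/d1b.png',np.hstack([cv2.imread('pics/d1.png')[130:,150:350],cv2.imread('pics/d1t.png')[100:354,300:460]]))
E
```

```text
time: 9.65
ee_pos: [0.511, -0.2123, 0.197]
ee_rot: [-0.01, 0.999, -0.042, -0.004]
force: [-3.5, -0.5, 2.8]
gripper_width: 0.0191
time: 10.05
ee_pos: [0.4999, -0.2112, 0.1909]
ee_rot: [-0.011, 0.999, -0.042, -0.005]
force: [-2.5, 0.3, 1.2]
gripper_width: 0.02
```

View pics/d1b.png

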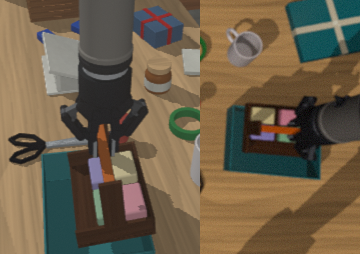

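```bash
python3 -m pendant '[[0.25,-6,0,3,0],[0.26,-12,0,7,0],[0.265,-18,0,11,0],[0.27,-24,0,15,0],[0.275,-28,0,18,0],[0.275,-28,0,18,0]]';  python3 -m pendant '[[0.285,-5,0,5,0],[0.29,-9,0,9,0],[0.3,-13,0,14,0],[0.305,-16,0,18,0],[0.305,-16,0,18,0],[0.305,-16,0,18,0]]';python3 - <<'E'
from h import *
s=snap('side','d2');b=snap('top','d2t')
cv2.imwrite('pics/d2b.png',np.hstack([cv2.imread('pics/d2.png')[130:,150:350],cv2.imread('pics/d2t.png')[100:354,300:460]]))
E
```

```text
time: 10.75
ee_pos: [0.4717, -0.2083, 0.1731]
ee_rot: [-0.011, 0.999, -0.042, -0.005]
force: [-2.2, 0.9, -0.2]
gripper_width: 0.0236
time: 11.35
ee_pos: [0.4563, -0.2067, 0.1557]
ee_rot: [-0.011, 0.999, -0.042, -0.005]
force: [-3.2, 0.2, 0.2]
gripper_width: 0.0259
```

View pics/d2b.png

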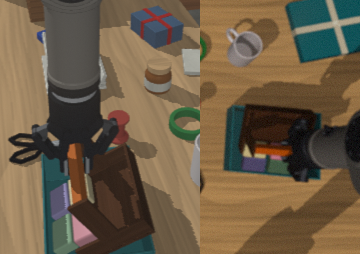

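```bash
python3 -m pendant '[[0.28,0,0,0,0],[0.26,0,0,0,0],[0.24,4,0,-3,0],[0.2,9,0,-6,0],[0.2,14,0,-9,0],[0.2,20,0,-12,0],[0.2,20,0,-12,0]]' 20;  python3 - <<'E'
from meas import *
b=snap('top','e1t');a=snap('side','e1')
h=cv2.cvtColor(b['image'],cv2.COLOR_RGB2HSV)
P=np.array([onz(b,u,v,.08)[:2] for u,v in((332.4,206),(329.6,270.6),(420.2,279.6),(421,213.3))])
cv2.imwrite('pics/e1b.png',np.hstack([cv2.resize(cv2.imread('pics/e1.png')[200:384,150:330],(440,450)),cv2.resize(cv2.imread('pics/e1t.png')[190:290,320:400],(360,450))]))
E
```

```text
time: 12.15
ee_pos: [0.4769, -0.2086, 0.1684]
ee_rot: [-0.01, 0.999, -0.042, -0.004]
force: [-6.9, 0.5, 4.0]
gripper_width: 0.0227
```

View pics/e1b.png

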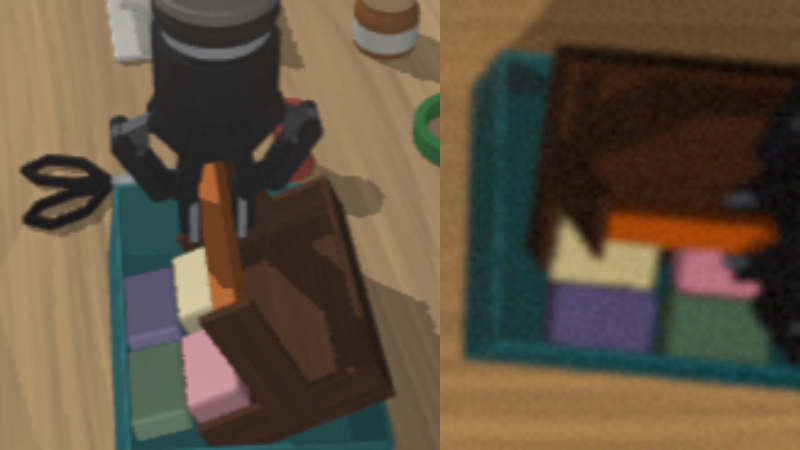

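```bash
python3 -m pendant '[[0.2,5,0,-2,0],[0.2,10,0,-5,0],[0.2,15,0,-7,0],[0.2,20,0,-10,0],[0.2,25,0,-12,0],[0.2,28,0,-14,0],[0.2,28,0,-14,0],[0.2,28,0,-14,0]]' 20;  cat > soaps.py <<'E'
from meas import *
b=snap('top'); a=snap('side'); st=bot.state(); print('tcp',st['ee_pos'].round(4),'w',st['gripper_width'])
ca,sa=np.cos(-.085),np.sin(-.085)
def box(p): d=p[:2]-np.array([.480,-.2125]); return np.array([ca*d[0]+sa*d[1],-sa*d[0]+ca*d[1],p[2]]).round(3)
rng={'lilac':((115,40,40),(145,255,255)),'green':((50,50,40),(78,255,255)),'cream':((20,30,110),(32,135,255)),'pink':((160,60,90),(179,255,255))}
for n,(lo,hi) in rng.items():
    c=[]
    for s,roi in((b,(325,205,425,285)),(a,(185,230,320,384))):
        m=cv2.morphologyEx(mask(s,lo,hi,roi),cv2.MORPH_OPEN,np.ones((3,3),np.uint8))
        if m.any(): k=big(m);M=cv2.moments(k);c.append((cv2.contourArea(k),(M['m10']/M['m00'],M['m01']/M['m00'])))
        else: c.append(None)
    print(n,[None if x is None else (x[0],np.round(x[1]).tolist()) for x in c],end=' ')
    if c[0]: print('top@.03',box(onz(b,*c[0][1],.03)),end=' ')
    if c[0] and c[1]: p,e=tri(b,c[0][1],a,c[1][1]); print('tri',box(p),round(e,4),end='')
    print()
E
python3 soaps.py
```

```text
time: 13.05
ee_pos: [0.5051, -0.2111, 0.182]
ee_rot: [-0.011, 0.999, -0.042, -0.004]
force: [-5.4, 1.3, 4.8]
gripper_width: 0.0199
tcp [ 0.505  -0.2111  0.1819] w 0.019917768580475774
lilac [(225.0, [356.0, 254.0]), (457.0, [220.0, 320.0])] top@.03 [-0.033  0.033  0.03 ] tri [-0.034  0.041  0.056] 0.0014
green [(232.0, [383.0, 257.0]), (8.0, [221.0, 342.0])] top@.03 [-0.034 -0.037  0.03 ] tri [-0.037 -0.021  0.075] 0.0026
cream [(263.5, [359.0, 240.0]), (618.5, [239.0, 311.0])] top@.03 [0.005 0.028 0.03 ] tri [0.001 0.042 0.074] 0.0021
pink [(221.5, [383.0, 243.0]), (791.0, [245.0, 346.0])] top@.03 [ 0.003 -0.037  0.03 ] tri [ 0.001 -0.025  0.064] 0.0009
```

```bash
python3 -m pendant '[[0.22,-8,0,1,0],[0.23,-16,0,2,0],[0.24,-24,0,4,0],[0.26,-32,0,6,0],[0.275,-38,0,8,0],[0.285,-43,0,13,0],[0.295,-48,0,18,0],[0.305,-53,0,24,0],[0.31,-57,0,30,0],[0.32,-60,0,36,0],[0.33,-62,0,42,0],[0.335,-64,0,46,0],[0.335,-64,0,48,0],[0.335,-64,0,48,0]]' 20;  python3 soaps.py
```

```text
time: 14.55
ee_pos: [0.4411, -0.2047, 0.1341]
ee_rot: [-0.011, 0.999, -0.042, -0.004]
force: [-1.3, 0.7, -0.5]
gripper_width: 0.0286
tcp [ 0.4411 -0.2046  0.1342] w 0.028622134852652865
lilac [(113.5, [351.0, 263.0]), (191.0, [206.0, 335.0])] top@.03 [-0.058  0.047  0.03 ] tri [-0.06   0.044  0.017] 0.0044
green [(51.5, [372.0, 266.0]), (18.0, [219.0, 366.0])] top@.03 [-0.062 -0.01   0.03 ] tri [-0.053 -0.018  0.006] 0.0184
cream [(10.0, [356.0, 248.0]), (138.0, [233.0, 332.0])] top@.03 [-0.018  0.037  0.03 ] tri [-0.016  0.036  0.027] 0.0038
pink [(31.0, [372.0, 248.0]), (176.5, [234.0, 373.0])] top@.03 [-0.013 -0.008  0.03 ] tri [-0.015 -0.022 -0.013] 0.0075
```

```bash
python3 -m pendant '[[0.2,0,0,0,0],[0,0,0,0,0],[0,0,0,0,0],[0,0,0,0,0]]' 80; python3 -m pendant '[[0,0,0,-4,0],[0,0,0,-10,0],[0,0,0,-16,0],[0,0,0,-16,0]]';python3 soaps.py
```

```text
time: 15.05
ee_pos: [0.4407, -0.2045, 0.1347]
ee_rot: [-0.011, 0.999, -0.042, -0.004]
force: [-5.7, 1.2, 4.5]
gripper_width: 0.0235
time: 15.45
ee_pos: [0.4419, -0.2056, 0.1512]
ee_rot: [-0.01, 0.999, -0.042, -0.003]
force: [-0.0, 0.5, -1.8]
gripper_width: 0.0231
tcp [ 0.4412 -0.2054  0.1503] w 0.023181623082929623
lilac [(112.5, [352.0, 264.0]), (190.0, [206.0, 333.0])] top@.03 [-0.06   0.044  0.03 ] tri [-0.061  0.042  0.023] 0.0021
green [(70.5, [374.0, 266.0]), (18.5, [212.0, 359.0])] top@.03 [-0.06  -0.013  0.03 ] tri [-0.058 -0.016  0.024] 0.0056
cream [(33.0, [360.0, 246.0]), (179.5, [232.0, 323.0])] top@.03 [-0.012  0.025  0.03 ] tri [-0.014  0.033  0.054] 0.0007
pink [(34.5, [376.0, 248.0]), (385.0, [227.0, 367.0])] top@.03 [-0.012 -0.019  0.03 ] tri [-0.02  -0.025  0.011] 0.0184
```

```bash
python3 -m pendant '[[0,0,0,-10,0],[0,0,0,-25,0],[0,0,0,-45,0],[0,0,0,-65,0],[0,0,0,-85,0],[0,0,0,-105,0],[0,0,0,-120,0],[0,0,0,-130,0],[0,0,0,-130,0],[0,0,0,-130,0]]'; python3 soaps.py; python3 - <<'E'
from meas import *
a=snap('side','f1');b=snap('top','f1t');st=bot.state()
H=st['ee_pos']+[0,0,.005]
T=lambda th:np.array([H+R.from_euler('zy',[-.085,0]).apply(R.from_euler('y',-th,degrees=True).apply(np.array([x,y,z])-[0,0,.125])) for x,y,z in((.0625,.085,.04),(.0625,-.085,.04),(.0625,-.085,0),(-.0625,-.085,0),(-.0625,.085,0))])
for s,n,roi in((a,'side',(100,0,420,384)),(b,'top',(250,100,450,300))):
    h=cv2.cvtColor(s['image'],cv2.COLOR_RGB2HSV); m=mask(s,(3,60,15),(18,255,85),roi); k=big(m); print(n,cv2.contourArea(k),cv2.boundingRect(k),[p[0].tolist() for p in cv2.approxPolyDP(k,5,True)])
    for th in(0,25,45,90): print(th,proj(s,T(th)).round().astype(int).tolist())
E
```

```text
time: 16.55
ee_pos: [0.4414, -0.2079, 0.2796]
ee_rot: [-0.011, 0.999, -0.042, -0.004]
force: [0.0, -0.4, -2.3]
gripper_width: 0.0232
tcp [ 0.4411 -0.2079  0.279 ] w 0.023228273370407587
lilac [(64.0, [353.0, 265.0]), (144.0, [205.0, 335.0])] top@.03 [-0.063  0.043  0.03 ] tri [-0.063  0.04   0.02 ] 0.001
green [(74.5, [377.0, 267.0]), (2.0, [227.0, 382.0])] top@.03 [-0.063 -0.023  0.03 ] tri [-0.048 -0.039 -0.014] 0.0313
cream [(279.0, [354.0, 255.0]), (575.0, [219.0, 324.0])] top@.03 [-0.036  0.04   0.03 ] tri [-0.037  0.044  0.043] 0.0015
pink [(24.0, [379.0, 263.0]), (768.5, [223.0, 359.0])] top@.03 [-0.051 -0.028  0.03 ] tri [-0.044 -0.026  0.035] 0.0146
side 7618.0 (203, 216, 107, 130) [[273, 216], [252, 230], [245, 220], [234, 225], [235, 242], [224, 250], [231, 275], [222, 270], [203, 284], [235, 308], [237, 324], [226, 335], [241, 345], [309, 303], [286, 229]]
0 [[249, 241], [264, 319], [264, 337], [178, 347], [178, 265]]
25 [[266, 224], [286, 300], [296, 316], [219, 348], [212, 268]]
45 [[274, 207], [296, 282], [314, 294], [252, 342], [239, 262]]
90 [[263, 168], [284, 239], [315, 236], [308, 304], [285, 228]]
top 3691.0 (353, 195, 97, 70) [[353, 244], [356, 250], [363, 243], [372, 264], [376, 253], [418, 256], [420, 261], [408, 263], [422, 262], [421, 250], [373, 246], [415, 244], [412, 235], [426, 219], [439, 217], [438, 230], [449, 234], [441, 231], [447, 211], [440, 202], [364, 195]]
0 [[356, 225], [432, 232], [423, 234], [423, 288], [349, 282]]
25 [[361, 210], [440, 217], [432, 212], [420, 262], [348, 256]]
45 [[366, 202], [449, 210], [441, 198], [422, 242], [350, 235]]
90 [[380, 206], [472, 215], [472, 193], [437, 203], [360, 196]]
```

```bash
python3 -m pendant '[[0,-2,-10,0,0],[0,-5,-30,0,-0.3],[0,-10,-60,1,-0.6],[0,-16,-95,2,-1],[0,-23,-130,3,-1.3],[0,-29,-165,4,-1.6],[0,-35,-200,5,-2],[0,-41,-235,6,-2.2],[0,-47,-270,7,-2.4],[0,-53,-305,8,-2.6],[0,-60,-340,8,-2.8],[0,-66,-375,9,-3],[0,-72,-410,10,-3.2],[0,-77,-440,11,-3.2],[0,-80,-458,11,-3.2],[0,-81,-464,11,-3.2],[0,-81,-464,11,-3.2],[0,-81,-464,11,-3.2]]';python3 soaps.py; python3 - <<'E'
from meas import *
a=snap('side','k1');b=snap('top','k1t');st=bot.state();print(rot().round(3))
cv2.imwrite('pics/k1b.png',np.hstack([cv2.resize(cv2.imread('pics/k1.png')[60:384,120:400],(400,463)),cv2.resize(cv2.imread('pics/k1t.png')[160:300,120:430],(400,463))]))
E
```

```text
time: 18.55
ee_pos: [0.3998, 0.2602, 0.2793]
ee_rot: [-0.01, 1.0, -0.014, -0.004]
force: [1.2, -0.5, -2.2]
gripper_width: 0.0233
tcp [0.4003 0.2597 0.2793] w 0.02306323289585576
lilac [(66.5, [352.0, 265.0]), (147.0, [205.0, 335.0])] top@.03 [-0.063  0.044  0.03 ] tri [-0.063  0.041  0.019] 0.001
green [(72.5, [377.0, 267.0]), (4.0, [227.0, 382.0])] top@.03 [-0.063 -0.022  0.03 ] tri [-0.048 -0.038 -0.014] 0.0312
cream [(313.0, [355.0, 254.0]), (617.0, [219.0, 325.0])] top@.03 [-0.035  0.038  0.03 ] tri [-0.036  0.042  0.043] 0.0016
pink [(329.0, [382.0, 257.0]), (769.0, [223.0, 359.0])] top@.03 [-0.035 -0.034  0.03 ] tri [-0.036 -0.03   0.041] 0.0011
[[ 1.    -0.031 -0.007]
 [-0.03  -0.999  0.021]
 [-0.008 -0.02  -1.   ]]
```

```bash
python3 -m pendant '[[0,0,0,15,0],[0,0,0,35,0],[0,0,0,49,0],[0,0,0,49,0]]'; python3 -m pendant '[[0,5,0,7,0],[0,10,0,15,0],[0,10,0,17,0],[0,18,0,17,0],[0,26,0,16,0],[0,34,0,14,0],[0,42,0,13,0],[0,49,0,12,0],[0,49,0,12,0]]' 20
```

```text
time: 19.15
ee_pos: [0.3987, 0.2603, 0.2286]
ee_rot: [-0.009, 1.0, -0.015, -0.006]
force: [-0.6, -0.3, -2.1]
gripper_width: 0.0235
time: 20.05
ee_pos: [0.45, 0.2609, 0.2182]
ee_rot: [-0.011, 1.0, -0.015, -0.003]
force: [-0.2, -0.8, -2.7]
gripper_width: 0.023
```

```bash
python3 -m pendant '[[0,-20,0,-4,0],[0,-45,0,-4,0],[0,-55,0,0,0],[0,-57,0,12,0],[0,-57,0,22,0],[0,-57,0,22,0]]'; python3 -m pendant '[[0,8,0,0,0],[0,16,0,0,0],[0,24,0,0,0],[0,24,0,0,0]]' 20;python3 -m pendant '[[0,8,0,-4,0],[0,16,0,-8,0],[0,20,0,-10,0],[0,20,0,-10,0]]' 20
```

```text
time: 20.65
ee_pos: [0.3913, 0.2616, 0.1943]
ee_rot: [-0.01, 1.0, -0.015, -0.005]
force: [0.8, -0.0, -2.6]
gripper_width: 0.023
time: 21.05
ee_pos: [0.4126, 0.2631, 0.1979]
ee_rot: [-0.01, 1.0, -0.014, -0.008]
force: [-10.5, -3.8, 12.6]
gripper_width: 0.0235
time: 21.45
ee_pos: [0.4379, 0.2624, 0.2075]
ee_rot: [-0.012, 1.0, -0.015, -0.002]
force: [0.9, -0.5, 5.6]
gripper_width: 0.0229
```

```bash
cat > ang.py <<'E'
from meas import *
a=snap('side','k2');st=bot.state();H=st['ee_pos']+[0,0,.005];print(st['ee_pos'])
T=lambda th:np.array([H+R.from_euler('z',-.03).apply(R.from_euler('y',-th,degrees=True).apply(np.array([x,y,z])-[0,0,.125])) for x,y,z in((.0625,-.085,.046),(.0625,-.085,0),(-.0625,-.085,0),(-.0625,-.085,.04))])
m=mask(a,(3,60,15),(18,255,85),(180,90,300,260)); k=big(m); print(cv2.contourArea(k),cv2.boundingRect(k),[p[0].tolist() for p in cv2.approxPolyDP(k,4,True)])
for th in(-22,0,15,25,37,45): print(th,proj(a,T(th)).round().astype(int).tolist())
E
python3 ang.py
```

```text
[0.43737862 0.26244637 0.2073717 ]
3546.5 (180, 112, 69, 93) [[247, 120], [195, 123], [189, 140], [187, 117], [180, 112], [188, 144], [180, 151], [187, 183], [182, 193], [190, 204], [234, 181], [225, 151], [227, 146], [248, 144]]
-22 [[201, 187], [195, 202], [143, 191], [147, 177]]
0 [[215, 179], [216, 195], [163, 201], [161, 187]]
15 [[223, 171], [229, 187], [178, 203], [172, 190]]
25 [[227, 166], [235, 180], [189, 203], [180, 191]]
37 [[230, 158], [242, 170], [201, 201], [190, 191]]
45 [[231, 152], [245, 163], [209, 199], [196, 190]]
```

```bash
python3 -m pendant '[[0,8,0,0,0],[0,16,0,0,0],[0,25,0,1,0],[0,34,0,2,0],[0,42,0,4,0],[0,50,0,6,0],[0,56,0,8,0],[0,56,0,8,0]]' 20;python3 ang.py
```

```text
time: 22.3
ee_pos: [0.488, 0.2613, 0.2001]
ee_rot: [-0.01, 1.0, -0.014, -0.007]
force: [-7.7, -3.7, 21.6]
gripper_width: 0.0154
[0.48784286 0.26132517 0.20019312]
3574.0 (180, 116, 69, 85) [[247, 120], [223, 123], [225, 116], [213, 127], [212, 139], [221, 139], [211, 141], [211, 149], [201, 146], [193, 126], [180, 127], [181, 147], [188, 147], [180, 151], [181, 200], [231, 198], [224, 151], [216, 148], [248, 144]]
-22 [[223, 187], [216, 202], [165, 192], [170, 177]]
0 [[237, 179], [237, 195], [185, 201], [184, 187]]
15 [[244, 172], [249, 187], [200, 203], [194, 191]]
25 [[248, 166], [256, 180], [210, 203], [202, 192]]
37 [[251, 158], [263, 171], [222, 201], [211, 191]]
45 [[253, 153], [266, 164], [230, 199], [218, 190]]
```

```bash
python3 -m pendant '[[0.2,7,0,3,0],[0.22,14,0,7,0],[0.23,21,0,11,0],[0.24,28,0,16,0],[0.25,34,0,20,0],[0.26,40,0,24,0],[0.27,50,0,28,0],[0.28,60,0,31,0],[0.29,68,0,34,0],[0.29,70,0,35,0],[0.29,70,0,35,0]]' 20;python3 ang.py; python3 - <<'E'
from meas import *
a=snap('side');b=snap('top')
mt=mask(b,(5,170,120),(18,255,255),(130,170,250,230));ms=mask(a,(5,170,90),(18,255,255),(210,100,280,180))
for s,m in((b,mt),(a,ms)): 
    c=big(m);print(cv2.contourArea(c),cv2.minAreaRect(c))
E
```

```text
time: 23.45
ee_pos: [0.5609, 0.2584, 0.1607]
ee_rot: [-0.01, 1.0, -0.014, -0.005]
force: [1.1, 0.1, -1.3]
gripper_width: 0.0245
[0.56084715 0.25861814 0.16116266]
3319.5 (180, 122, 72, 87) [[180, 127], [180, 139], [191, 139], [181, 143], [191, 145], [181, 151], [216, 149], [213, 154], [196, 153], [199, 198], [246, 208], [251, 195], [243, 171], [249, 159], [226, 159], [224, 140], [208, 122]]
-22 [[253, 197], [246, 212], [198, 202], [204, 188]]
0 [[267, 190], [266, 205], [216, 211], [216, 197]]
15 [[274, 183], [279, 197], [231, 213], [226, 201]]
25 [[278, 177], [285, 190], [240, 213], [233, 202]]
37 [[282, 170], [292, 181], [252, 211], [242, 201]]
45 [[283, 165], [295, 175], [259, 208], [248, 200]]Traceback (most recent call last):
  File "<stdin>", line 5, in <module>
  File "meas.py", line 3, in big
    c=max(cv2.findContours(m,cv2.RETR_EXTERNAL,cv2.CHAIN_APPROX_NONE)[0],key=cv2.contourArea); return c
ValueError: max() iterable argument is empty
```

```bash
python3 -m pendant '[[0.29,3,0,0,0],[0.29,6,0,0,0],[0.32,6,0,0,0],[0.4,5,0,0,0],[0.55,4,0,0,0],[0.75,3,0,0,0],[1,3,0,0,0],[1,3,0,0,0],[1,3,0,0,0]]' 20; python3 -m pendant '[[1,0,0,-10,0],[1,0,0,-30,0],[1,0,0,-60,0],[1,0,0,-100,0],[1,0,40,-140,0],[1,0,85,-150,0],[1,0,130,-150,0],[1,0,175,-150,0],[1,0,220,-150,0],[1,0,220,-150,0],[1,0,220,-150,0]]'; python3 soaps.py; python3 - <<'E'
from meas import *
a=snap('side','z1');b=snap('top','z1t')
a0=dict(a,image=cv2.cvtColor(cv2.imread('pics/side0.png'),4));b0=dict(b,image=cv2.cvtColor(cv2.imread('pics/top0.png'),4))
for x,y in((a0,b0),(a,b)):
    mt=mask(y,(5,170,120),(18,255,255),(140,180,240,215));ms=mask(x,(5,170,90),(18,255,255),(220,120,260,165))
    rt=cv2.minAreaRect(big(mt));rs=cv2.minAreaRect(big(ms));print(rt,rs[0],tri(y,rt[0],x,rs[0]))
    k=big(mask(x,(3,60,15),(18,255,85),(195,120,262,215)));print([p[0].tolist() for p in cv2.approxPolyDP(k,4,True)])
cv2.imwrite('pics/zz.png',np.hstack([cv2.resize(cv2.imread('pics/z1.png')[90:384,150:370],(400,534)),cv2.resize(cv2.imread('pics/z1t.png')[160:300,130:440],(400,300)).copy() if 0 else cv2.copyMakeBorder(cv2.resize(cv2.imread('pics/z1t.png')[140:300,130:440],(400,206)),0,328,0,0,0)]))
E
```

```text
time: 24.5
ee_pos: [0.5641, 0.2591, 0.1622]
ee_rot: [-0.011, 1.0, -0.014, -0.004]
force: [0.0, 0.9, 0.3]
gripper_width: 0.0853
time: 25.6
ee_pos: [0.5592, 0.0342, 0.308]
ee_rot: [-0.011, 1.0, -0.016, -0.003]
force: [0.1, 1.1, -0.1]
gripper_width: 0.0852
tcp [0.5587 0.0378 0.3082] w 0.08540301584952613
lilac [(11.0, [343.0, 264.0]), (147.0, [205.0, 335.0])] top@.03 [-0.062  0.068  0.03 ] tri [-0.063  0.06  -0.004] 0.0025
green [None, (8.0, [217.0, 381.0])] 
cream [None, (620.0, [219.0, 325.0])] 
pink [None, (767.5, [223.0, 359.0])] 
((186.0611572265625, 199.78793334960938), (66.2077865600586, 10.279159545898438), 2.045408248901367) (237.90000915527344, 142.20001220703125) (array([0.56841389, 0.2558189 , 0.17936842]), np.float64(0.002362257414174237))
[[248, 120], [195, 125], [215, 128], [195, 130], [215, 134], [195, 136], [195, 150], [219, 148], [215, 156], [200, 152], [204, 200], [249, 209], [255, 199], [246, 173], [253, 160], [227, 158], [233, 148], [233, 125], [248, 144]]
((186.5052032470703, 201.3751983642578), (67.31658935546875, 10.366004943847656), 2.385944128036499) (236.25, 142.75001525878906) (array([0.56444441, 0.25475773, 0.17894143]), np.float64(0.003035249509439689))
[[196, 126], [215, 129], [195, 134], [215, 135], [195, 136], [200, 144], [195, 150], [218, 148], [215, 155], [198, 153], [201, 199], [248, 209], [253, 194], [245, 172], [251, 159], [226, 158], [230, 141], [224, 128], [215, 127], [224, 126], [224, 120]]
```

View pics/zz.png

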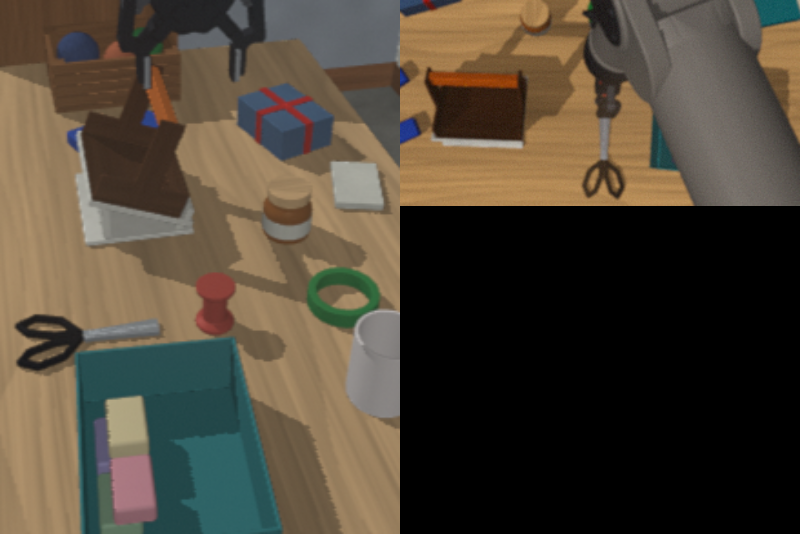

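```bash
python3 -c "
from cell import bot
print(bot.close_job(), bot.state()['time'])"
```

```text
the job is handed in; nothing more can be done
the job is handed in; nothing more can be done
```

The job is handed in, about 26 s into the 64 s limit. All four soaps are in the gift box and the empty tray is back on its stand. No verdict was reported.

**What I did:** I gripped the orange handle with the tool vertical and lifted. The tray levelled itself in the jaws with all four soaps still in it. The tool cannot tilt, so over the box I rested the tray's rear on the box's far rim. I eased the grip so the tray swung mouth-down into the box.

The first tip to about 30° left the cream and pink soaps on the mouth edge. I pulled back and tipped again to about 40°, and they came off. The wrist force then matched an empty tray. On the way back I turned the tray to the slope by pushing it against the stand's upper edge, after one pass that missed. I then set it against the lip and released it.

**Last checks:**
- **Tray:** it lies at the 22° slope, and its handle is about 4 mm from where it started (15 mm is allowed). Its yaw differs by about 0.3°.
- **Soaps:** the last picture shows lilac and green on the box floor, with cream and pink lying partly on top of them. The last clear two-view measurement of those two, before the tray went back on the stand, put them about 42 mm up, below the 75 mm limit. In the last frames the arm hid most of the box from the top camera, and only the side view could confirm it. The side-view positions of cream and pink had not changed.
- **Two-view fit:** the fit for green was poor throughout, because little of it is visible, so its position rests on single views.
- **Box and bystanders:** nothing looked moved in the last picture. I did not measure the box's final position.

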